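# Put the peg dolls on the stands of their size

### The job

The three wooden peg dolls for the craft show were put on the wrong stands: stand each one upright in the middle of the stand of its size, the large doll on the widest stand, the middle doll on the middle stand and the small doll on the smallest. Every stand is taken at the start, so use the empty cutting mat to park a doll on the way. Set each doll down gently rather than dropping it, knock none over, and leave the glue bottle, the brush cup and the tape roll where they are.

Things in the scene. Friction and masses are not known exactly. Their poses are not given: they have to be found in the camera images.
- doll_large: loose unpainted peg doll of light wood, the largest of three: 91 mm tall in all, upright; straight round body 46 mm in diameter from its foot up to 55 mm, rounded over to 60 mm, above that a ball head 33 mm in diameter; about 75 g (varies by a third); origin at the centre of its underside, z up along the doll. It may be gripped at any yaw
- doll_middle: loose unpainted peg doll of light wood, the middle one of three: 72 mm tall in all, upright; straight round body 38 mm in diameter from its foot up to 42 mm, rounded over to 47 mm, above that a ball head 27 mm in diameter; about 45 g (varies by a third); origin at the centre of its underside, z up along the doll. It may be gripped at any yaw
- doll_small: loose unpainted peg doll of light wood, the smallest of three: 55 mm tall in all, upright; straight round body 30 mm in diameter from its foot up to 31 mm, rounded over to 36 mm, above that a ball head 21 mm in diameter; about 25 g (varies by a third); origin at the centre of its underside, z up along the doll. It may be gripped at any yaw
- stand_large: fixed round turned wooden stand painted plain white, the widest of three: 120 mm in diameter, 18 mm high, with a flat top; origin at the centre of its underside, z up
- stand_middle: fixed round turned wooden stand painted plain white, the middle one of three: 95 mm in diameter, 18 mm high, with a flat top; origin at the centre of its underside, z up
- stand_small: fixed round turned wooden stand painted plain white, the smallest of three: 70 mm in diameter, 18 mm high, with a flat top; origin at the centre of its underside, z up
- cutting_mat: bare round green cutting mat fixed to the table, 90 mm in diameter, 4 mm thick, empty at the start: the free spot; origin at the centre of its underside
- glue: bystander: white glue bottle, 48 mm in diameter, 110 mm tall, upright; origin at the centre of its underside
- brush_cup: bystander: white cup 72 mm in diameter, 85 mm tall, with brushes standing in it up to 140 mm high; origin at the centre of its underside
- tape_roll: bystander: roll of paper tape lying flat, 90 mm in diameter, 24 mm high; origin at the centre of its underside
There are look-alikes about, which are no part of the job. What is shaped like the stand_middle but green or turquoise is not meant. Leave any blue look-alike of the stand_large alone.

How it is judged:
By the outcome, as a careful person would: the job done as asked, in the order asked, and still so for the second after the job is handed in, with the robot touching nothing.
It also fails if it takes over 112 s, if anything falls off the work surface, if the arm or the gripper's body presses on something with over 40 N, if the wrist force passes 120 N, or if a joint passes its speed limit or range.

### The arm

A 6-joint arm with a two-finger parallel gripper is mounted at the origin on the work surface. World frame = base frame: x ahead of the robot, y to its left, z up, the work surface at z = 0. Lengths are in m, angles in degrees, forces in N, time in s.
With the tool pointing down it reaches from about 0.4 to 0.825 m from the base axis. Payload 7 kg.
Tool frame: the origin (TCP) lies midway between the tips of the shut fingers; the grasp point (between the pads) lies 19 mm behind it; z points along the fingers, y is the direction in which the jaws open and shut (so a half turn about z gives the same grasp; the last joint's range is limited). The gripper opens to 88 mm and grips with 3 to 60 N. Pads are 19 mm wide; open, the fingers measure 130 mm over their backs; the gripper's body (78 mm by 193 mm) begins 47 mm behind the grasp point.
Start: joints at [-51.274, 20.546, 0.682, 0, -70.136, -16.507], TCP at [0.255, -0.625, 0.227] pointing down, gripper open.
Joint ranges: [-176.03, 176.03], [-82.01, 121.73], [-58.28, 71.71], [-173.87, 95.51], [-174.79, -0.11], [-173.66, 173.66]. Speed limits (degrees/s): [136.94, 136.94, 172.46, 180, 180, 180].

### API

Orientations are given as [roll, pitch, yaw] about the fixed x, y, z axes, in that order (R = Rz(yaw) Ry(pitch) Rx(roll)).
In Python, from plant import get_state, capture, get_calibration, close_job, boxes_of, cut_out gives the robot as it stands.
- The arm moves only by the tool apply_moves, never from a script. Its argument "commands" is a list of rows, each an object with "grip": the closure, from 0 (fully open) to 1 (shut); "slide": the shift along the tool's x, y, z in m, a list of three; "roll": the turn about the tool's z in degrees. In form: [{"grip": grip, "slide": [x, y, z], "roll": roll}, ...]. A call has 1 to 5 rows; each row is the pose to reach, as a shift and turn from the pose commanded when the call began, along the tool's axes at that moment; what a row does not reach only later rows make up. A row lasts 1/8 s, in which the tool goes at most 62.5 mm and 10.7 degrees, less where a joint would pass 70% of its speed; a pose out of reach is approached as far as the arm can. A call with a gripper value outside its range is refused whole. The fingers move at their own pace and stop on an object; "grip_force" is the grip in N (left out, the last holds). Time passes only in rows, so rows that repeat a pose let the fingers close. It gives the time, the measured TCP pose, the force and the opening at its end, in the units of the state.
- get_state(): the state, without advancing time (a new reading comes with each control period).
- capture(name): name is "side" or "top"; returns (picture, depth): 400x640x3 uint8, red, green, blue; 400x640 float32, m along the optical axis (not along the pixel's ray), 0 where there is no reading.
- get_calibration(name): a dict with "mtx" (3x3 intrinsics, pixels), "R" (3x3) and "t" (3): a world point X has camera coordinates R X + t. Camera axes: x right, y down, z forward; pixel columns grow to the right and rows downward; lengths in m; the calibration is good to about 2 mm. A picture is of the moment at which its call begins. get_calibration takes no time and is no camera call.
- close_job(): hands the job in, once; it reports no verdict.
Trained networks look in the newest picture that a camera, given by its name, has taken for a name from the list of things; names that differ only in an ending like _2 or _b are one class to them, and where a whole thing is asked for, a point or a joint stands for the part that bears it (a point fixed in the world has none). Each returns a list of dicts, best first, with "score" (0 to 1); they miss things now and then, are a little off and sometimes report something else, mostly with a low value. They report only what shows in the picture. A call takes as long as a camera call. They do not tell look-alikes from the thing itself.
- boxes_of(name, camera): "position" ([x, y, z] in m, in the coordinates of the camera as it stood for that picture, good to about 4 mm: the middle of the surface that is visible of it).
- cut_out(name, camera): "mask" (400x640 bool, what is visible of it).
The state is a dict: "time_s": time; "joints": joint angles; "qd": joint speeds; "joint_torque": joint torques, N m; "tcp_pos": TCP position; "eef_rot": TCP orientation; "contact_force": force on the tool from outside, world axes, zero at the start; "moment": the same for the moment, N m; "gripper_width": finger opening in m.
Only numpy, scipy, OpenCV 4.12 (cv2) and the standard library are available. Lean on these libraries where they do the work, as an engineer would, in place of code of your own. Each camera call takes 0.05 s, during which the arm holds its last target.

## Working session

There is one attempt and no reset: what is moved stays moved. The work goes in short steps, Python scripts to look and compute and a tool call to move; the robot and the scene stay as the last step left them, time stands still between calls to the robot, and variables do not carry over. Pictures are saved under pics/ and viewed, and the job is handed in when it is done.

Besides the shell and the picture viewer there is one more tool, called after "Call:" as name(argument=value, ...), one argument or row to a line, values as JSON. apply_moves: Moves the arm, as the interface text tells. Its arguments: {"type":"object","properties":{"commands":{"type":"array"},"grip_force":{"type":"number"}},"required":["commands"]}

```bash
mkdir -p pics; ls
cat > h.py <<'E'
import numpy as np,cv2
from plant import get_state, capture, get_calibration, close_job, boxes_of, cut_out
def world(cam,p):
    c=get_calibration(cam); return np.array(c['R']).T@(np.array(p)-np.array(c['t']))
def save(img,n): cv2.imwrite('pics/'+n,cv2.cvtColor(img,cv2.COLOR_RGB2BGR))
def cloud(cam,d):
    c=get_calibration(cam);K=np.array(c['mtx']);v,u=np.mgrid[:400,:640]
    P=np.stack([(u-K[0,2])/K[0,0]*d,(v-K[1,2])/K[1,1]*d,d],-1)
    return (P-np.array(c['t']))@np.array(c['R'])
E
python3 - <<'E'
from h import *
for n in('top','side'):
    im,d=capture(n); save(im,n+'0.png'); np.savez('%s0.npz'%n,im=im,d=d)
    c=get_calibration(n);print(n,np.round(-np.array(c['R']).T@c['t'],3),np.round(c['mtx'],1).tolist())
for o in 'doll_large doll_middle doll_small stand_large stand_middle stand_small cutting_mat glue brush_cup tape_roll'.split():
    for b in boxes_of(o,'top')[:4]: print(o,round(b['score'],2),np.round(world('top',b['position']),3))
s=get_state();print(s)
E
```

```text
pics
top [0.44  0.031 1.406] [[503.1, 0.0, 308.3], [0.0, 503.1, 198.9], [0.0, 0.0, 1.0]]
side [0.382 0.916 0.577] [[409.1, 0.0, 321.8], [0.0, 409.1, 199.9], [0.0, 0.0, 1.0]]
doll_large 0.61 [0.596 0.301 0.076]
doll_middle 0.66 [ 0.635 -0.108  0.057]
doll_small 0.64 [0.47  0.11  0.053]
doll_small 0.52 [ 0.353 -0.183  0.024]
stand_large 0.8 [0.276 0.23  0.015]
stand_large 0.71 [ 0.509 -0.359  0.005]
stand_large 0.56 [0.472 0.107 0.017]
stand_middle 0.98 [0.439 0.265 0.016]
stand_middle 0.77 [0.511 0.453 0.016]
stand_middle 0.64 [0.587 0.313 0.018]
stand_small 0.68 [ 0.627 -0.101  0.018]
cutting_mat 0.84 [ 0.509 -0.358  0.002]
glue 0.76 [0.749 0.12  0.073]
brush_cup 0.91 [ 0.681 -0.322  0.051]
tape_roll 0.93 [ 0.351 -0.184  0.025]
tape_roll 0.38 [0.468 0.109 0.052]
tape_roll 0.2 [0.471 0.106 0.017]
{'time_s': 0.6, 'joints': array([-5.12746747e+01,  2.05444895e+01,  6.82915828e-01,  8.81411400e-04,
       -7.01366568e+01, -1.65086185e+01]), 'qd': array([ 0.0185788 , -0.04034039,  0.00149501, -0.08784106,  0.03352978,
       -0.04038147]), 'joint_torque': array([ 6.93473758e-04, -5.81991971e+01,  2.93180645e+01,  6.99965045e+00,
        1.24013732e-02, -1.10499923e-05]), 'tcp_pos': array([ 0.25521634, -0.62487418,  0.22659243]), 'eef_rot': array([-1.79998068e+02, -2.91975013e-04, -1.57782994e+02]), 'contact_force': array([-0.18290517, -0.63324452, -0.36296659]), 'moment': array([ 0.03933254,  0.0197345 , -0.01281517]), 'gripper_width': 0.08753386478758536}
```

View pics/top0.png

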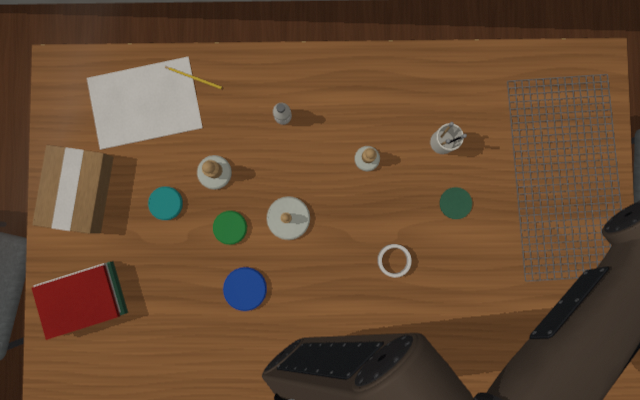

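View pics/side0.png

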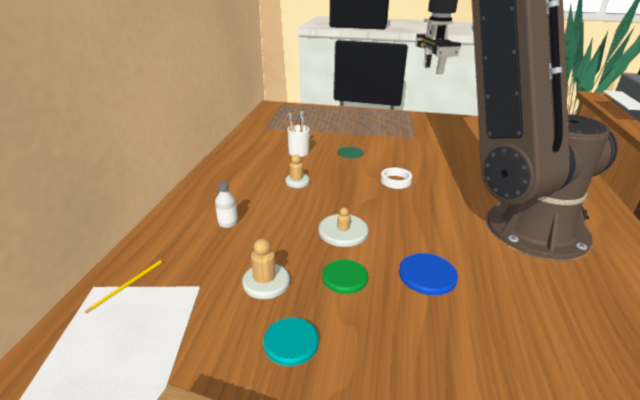

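Candidates: white discs at (214,172), (367,158) and (288,218) are the stands. The green (230,228), turquoise (165,204) and blue (245,289) discs are look-alikes. The flat dark green disc at (456,203) is the mat. I'll measure sizes and centres and confirm them in a crop.

Run:
```python
from h import *
z=np.load('top0.npz');im,d=z['im'],z['d'];W=cloud('top',d)
def circ(m,n):
    m=m.astype(np.uint8);k,l,s,_=cv2.connectedComponentsWithStats(m)
    if k<2: print(n,'none');return
    i=1+np.argmax(s[1:,4]);cs,_=cv2.findContours((l==i).astype(np.uint8),0,cv2.CHAIN_APPROX_NONE)
    c,r=cv2.minEnclosingCircle(cs[0]);return c,r
K=np.array(get_calibration('top')['mtx']);C=get_calibration('top')
def px2w(u,v,zz):
    R=np.array(C['R']);o=-R.T@C['t'];dr=R.T@np.array([(u-K[0,2])/K[0,0],(v-K[1,2])/K[1,1],1]);return o+dr*(zz-o[2])/dr[2]
hsv=cv2.cvtColor(im,cv2.COLOR_RGB2HSV)
for n,(u,v),h in(('sm',(214,172),.018),('ss',(367,158),.018),('sl',(288,218),.018),('mat',(456,203),.004)):
    sl=np.s_[v-32:v+33,u-32:u+33]
    if n=='mat': m=(hsv[sl][...,0]>40)&(hsv[sl][...,0]<100)&(hsv[sl][...,1]>60)
    else: m=(hsv[sl][...,1]<60)&(hsv[sl][...,2]>80)
    (cx,cy),r=circ(m,n); p=px2w(cx+u-32,cy+v-32,h)
    w=W[sl].reshape(-1,3)[m.ravel()]
    ell=cv2.fitEllipse(cv2.convexHull(cv2.findContours(m.astype(np.uint8),0,1)[0][0])) 
    zz=W[sl][...,2]; mm=(np.abs(zz-h)<.006)&m
    q=W[sl][mm]
    print(n,'px',cx+u-32,cy+v-32,'diam',2*r/K[0,0]*(1.406-h),np.round(p,4),'cloud mid',np.round((q.max(0)+q.min(0))/2,4),'ext',np.round(q.max(0)-q.min(0),3),'zmed',np.round(np.median(q[:,2]),4))
    for lo,hi in((.03,.05),(.05,.06),(.06,.075),(.075,.12)):
        a=W[sl][(zz>lo)&(zz<hi)]
        if len(a): print('  z',lo,hi,len(a),np.round(a.mean(0),4),'max z',np.round(a[:,2].max(),3),np.round((a.max(0)+a.min(0))/2,4))
save(cv2.resize(im[130:260,140:500],None,fx=2.2,fy=2.2,interpolation=cv2.INTER_CUBIC),'crop0.png')
z=np.load('side0.npz');d=z['d'];W=cloud('side',d);zz=W[...,2]
for n,x,y in(('L',.596,.301),('M',.635,-.108),('S',.47,.11)):
    m=(zz>.023)&(np.hypot(W[...,0]-x,W[...,1]-y)<.04)
    a=W[m];print(n,len(a),a.mean(0).round(4),a.min(0).round(4),a.max(0).round(4))
```

```text
sm px 213.75342559814453 171.8184928894043 diam 0.09409613202188705 [0.5971 0.3155 0.018 ] cloud mid [0.5984 0.3165 0.018 ] ext [0.092 0.093 0.012] zmed 0.0169
  z 0.03 0.05 28 [0.5928 0.2996 0.0386] max z 0.049 [0.598  0.3061 0.0398]
  z 0.05 0.06 13 [0.598  0.2966 0.0541] max z 0.059 [0.6007 0.2993 0.0546]
  z 0.06 0.075 86 [0.5987 0.309  0.0711] max z 0.075 [0.6027 0.314  0.068 ]
  z 0.075 0.12 157 [0.6014 0.3113 0.0961] max z 0.112 [0.6035 0.3137 0.0938]
ss px 366.8333339691162 158.16666793823242 diam 0.06937148953306639 [ 0.6325 -0.1099  0.018 ] cloud mid [ 0.6333 -0.1109  0.0178] ext [0.068 0.067 0.012] zmed 0.0166
  z 0.03 0.05 17 [ 0.6264 -0.1034  0.0387] max z 0.049 [ 0.6305 -0.1079  0.0397]
  z 0.05 0.06 35 [ 0.6349 -0.1116  0.0571] max z 0.06 [ 0.6384 -0.1131  0.0561]
  z 0.06 0.075 46 [ 0.6348 -0.1097  0.0626] max z 0.073 [ 0.6377 -0.1116  0.0667]
  z 0.075 0.12 77 [ 0.6374 -0.1127  0.085 ] max z 0.092 [ 0.6388 -0.1131  0.0836]
sl px 287.8500003814697 217.60000038146973 diam 0.11935566798050104 [0.4689 0.1096 0.018 ] cloud mid [0.4694 0.1094 0.0179] ext [0.114 0.116 0.012] zmed 0.0169
  z 0.03 0.05 26 [0.469  0.1115 0.0463] max z 0.05 [0.47   0.113  0.0408]
  z 0.05 0.06 21 [0.4693 0.1104 0.0529] max z 0.058 [0.4699 0.1114 0.0541]
  z 0.06 0.075 46 [0.4697 0.1133 0.0687] max z 0.075 [0.4695 0.1131 0.0678]
  z 0.075 0.12 1 [0.4641 0.1165 0.0757] max z 0.076 [0.4641 0.1165 0.0757]
mat px 455.5 202.875 diam 0.09004655252358873 [ 0.5079 -0.3559  0.004 ] cloud mid [ 0.5078 -0.3562  0.004 ] ext [0.084 0.088 0.012] zmed 0.0033
L 854 [0.5972 0.3291 0.0678] [0.5787 0.2992 0.0231] [0.6238 0.3403 0.1087]
M 272 [ 0.6343 -0.1007  0.0559] [ 0.618  -0.1278  0.023 ] [ 0.6561 -0.089   0.0899]
S 229 [0.4677 0.1243 0.0483] [0.4539 0.1113 0.0238] [0.4826 0.1324 0.074 ]
```

View pics/crop0.png

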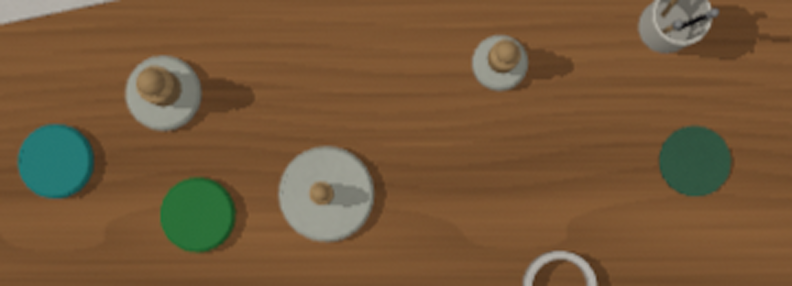

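White disc diameters are 94, 69 and 119 mm, so the middle, small and large stands are at (.598,.316), (.633,-.110) and (.469,.1095). The mat (90 mm, z≈4 mm) is at (.508,-.356). The dolls form a 3-cycle:
1. Small doll to the mat.
2. Large doll to the large stand.
3. Middle doll to the middle stand.
4. Small doll to the small stand.

I'll turn the tool to yaw 180 so the slide is (-dx, dy, -dz).

Call:
apply_moves(
  commands=[
    {"grip": 0, "slide": [-0.05, 0.018, 0], "roll": 5},
    {"grip": 0, "slide": [-0.1, 0.036, 0], "roll": 10},
    {"grip": 0, "slide": [-0.15, 0.054, 0], "roll": 15},
    {"grip": 0, "slide": [-0.2, 0.072, 0], "roll": 20},
    {"grip": 0, "slide": [-0.247, 0.088, 0], "roll": 22.22},
  ],
  grip_force=12,
)

```text
time_s: 1.23
tcp_pos: [0.4519, -0.4487, 0.2269]
eef_rot: [-180.0, 0.0, 179.9]
contact_force: [1.1, -0.6, 0.3]
gripper_width: 0.0879
```

Call:
apply_moves(
  commands=[
    {"grip": 0, "slide": [-0.01, 0.055, 0], "roll": 0},
    {"grip": 0, "slide": [-0.017, 0.11, 0], "roll": 0},
    {"grip": 0, "slide": [-0.017, 0.17, 0], "roll": 0},
    {"grip": 0, "slide": [-0.017, 0.23, 0], "roll": 0},
    {"grip": 0, "slide": [-0.017, 0.29, 0], "roll": 0},
  ],
)

```text
time_s: 1.85
tcp_pos: [0.4675, -0.1582, 0.2269]
eef_rot: [180.0, 0.1, 180.0]
contact_force: [1.2, 0.5, 0.7]
gripper_width: 0.0878
```

Call:
apply_moves(
  commands=[
    {"grip": 0, "slide": [0, 0.06, 0], "roll": 0},
    {"grip": 0, "slide": [0, 0.12, 0.01], "roll": 0},
    {"grip": 0, "slide": [0, 0.18, 0.03], "roll": 0},
    {"grip": 0, "slide": [0, 0.24, 0.05], "roll": 0},
    {"grip": 0, "slide": [0, 0.275, 0.07], "roll": 0},
  ],
)

```text
time_s: 2.48
tcp_pos: [0.4676, 0.1177, 0.1565]
eef_rot: [179.9, 0.1, -179.9]
contact_force: [0.2, -0.2, 0.6]
gripper_width: 0.0874
```

Call:
apply_moves(
  commands=[
    {"grip": 0, "slide": [0, 0, 0], "roll": 0},
    {"grip": 0, "slide": [0, 0, 0], "roll": 0},
  ],
)

```text
time_s: 2.72
tcp_pos: [0.4676, 0.1149, 0.1568]
eef_rot: [-180.0, 0.0, -180.0]
contact_force: [0.1, -0.7, 0.2]
gripper_width: 0.0875
```

Run:
```python
from h import *
im,d=capture('side');save(im,'s1.png');print(get_state()['tcp_pos'],get_state()['eef_rot'])
```

```text
[0.46783134 0.11464302 0.15704705] [1.79987340e+02 3.30429421e-02 1.79991642e+02]
```

View pics/s1.png

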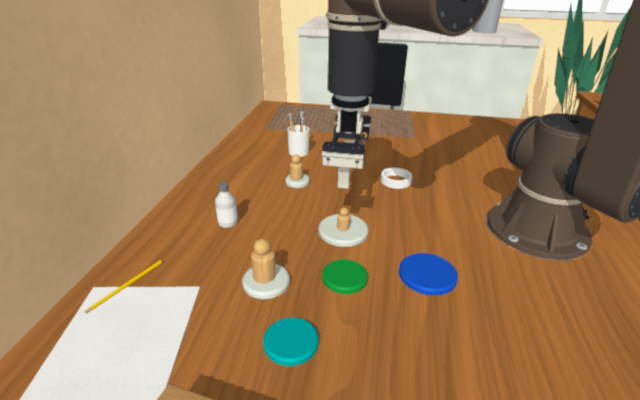

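The picture shows the gripper at (344,170), in line above the small doll at (344,220). Descending.

Call:
apply_moves(
  commands=[
    {"grip": 0, "slide": [-0.001, 0, 0.035], "roll": 0},
    {"grip": 0, "slide": [-0.001, 0, 0.07], "roll": 0},
    {"grip": 0, "slide": [-0.001, 0, 0.1], "roll": 0},
    {"grip": 0, "slide": [-0.001, 0, 0.12], "roll": 0},
    {"grip": 0, "slide": [-0.001, 0, 0.133], "roll": 0},
  ],
)

```text
time_s: 3.4
tcp_pos: [0.4689, 0.1141, 0.0233]
eef_rot: [180.0, 0.0, 179.9]
contact_force: [0.5, 0.6, -0.2]
gripper_width: 0.0875
```

Call:
apply_moves(
  commands=[
    {"grip": 0, "slide": [0, 0, 0], "roll": 0},
    {"grip": 0.5, "slide": [0, 0, 0], "roll": 0},
    {"grip": 0.6, "slide": [0, 0, 0], "roll": 0},
    {"grip": 0.7, "slide": [0, 0, 0], "roll": 0},
    {"grip": 0.8, "slide": [0, 0, 0], "roll": 0},
  ],
)

```text
time_s: 4.03
tcp_pos: [0.4687, 0.1152, 0.0238]
eef_rot: [180.0, 0.0, -180.0]
contact_force: [-0.1, 0.0, -0.6]
gripper_width: 0.0529
```

Call:
apply_moves(
  commands=[
    {"grip": 1, "slide": [0, 0, 0], "roll": 0},
    {"grip": 1, "slide": [0, 0, 0], "roll": 0},
    {"grip": 1, "slide": [0, 0, 0], "roll": 0},
    {"grip": 1, "slide": [0, 0, 0], "roll": 0},
  ],
)

```text
time_s: 4.53
tcp_pos: [0.4686, 0.115, 0.0235]
eef_rot: [-180.0, -0.0, -180.0]
contact_force: [-0.5, 0.0, 0.3]
gripper_width: 0.0297
```

Gripped (29.7 mm). Lifting and carrying to the mat.

Call:
apply_moves(
  commands=[
    {"grip": 1, "slide": [0, 0, -0.01], "roll": 0},
    {"grip": 1, "slide": [0, 0, -0.04], "roll": 0},
    {"grip": 1, "slide": [0, 0, -0.08], "roll": 0},
    {"grip": 1, "slide": [0, 0, -0.115], "roll": 0},
    {"grip": 1, "slide": [0, 0, -0.13], "roll": 0},
  ],
)

```text
time_s: 5.15
tcp_pos: [0.4694, 0.1155, 0.1562]
eef_rot: [179.9, 0.2, -180.0]
contact_force: [0.7, -0.9, -0.5]
gripper_width: 0.0292
```

Call:
apply_moves(
  commands=[
    {"grip": 1, "slide": [-0.005, -0.03, 0], "roll": 0},
    {"grip": 1, "slide": [-0.01, -0.075, 0], "roll": 0},
    {"grip": 1, "slide": [-0.015, -0.125, 0], "roll": 0},
    {"grip": 1, "slide": [-0.02, -0.175, 0], "roll": 0},
    {"grip": 1, "slide": [-0.025, -0.225, 0], "roll": 0},
  ],
)

```text
time_s: 5.78
tcp_pos: [0.4932, -0.1115, 0.1533]
eef_rot: [180.0, -0.0, -180.0]
contact_force: [0.8, 0.8, -0.3]
gripper_width: 0.0295
```

Call:
apply_moves(
  commands=[
    {"grip": 1, "slide": [-0.005, -0.05, 0], "roll": 0},
    {"grip": 1, "slide": [-0.01, -0.1, 0], "roll": 0},
    {"grip": 1, "slide": [-0.014, -0.15, 0], "roll": 0},
    {"grip": 1, "slide": [-0.014, -0.2, 0], "roll": 0},
    {"grip": 1, "slide": [-0.014, -0.225, 0], "roll": 0},
  ],
)

```text
time_s: 6.4
tcp_pos: [0.5067, -0.3372, 0.1526]
eef_rot: [180.0, -0.1, 179.9]
contact_force: [0.0, 0.9, -0.7]
gripper_width: 0.0296
```

Call:
apply_moves(
  commands=[
    {"grip": 1, "slide": [0, -0.015, 0], "roll": 0},
    {"grip": 1, "slide": [0, -0.021, 0], "roll": 0},
    {"grip": 1, "slide": [0, -0.021, 0], "roll": 0},
    {"grip": 1, "slide": [0, -0.021, 0], "roll": 0},
  ],
)

```text
time_s: 6.9
tcp_pos: [0.5078, -0.3551, 0.1537]
eef_rot: [180.0, 0.0, -179.9]
contact_force: [0.4, -0.5, 0.3]
gripper_width: 0.0296
```

Run:
```python
from h import *
im,d=capture('side');save(im,'s2.png');np.savez('s2.npz',d=d);s=get_state();print(s['tcp_pos'],s['contact_force'],s['gripper_width'])
W=cloud('side',d)
m=(np.hypot(W[...,0]-.508,W[...,1]+.356)<.035)&(W[...,2]>.1)
a=W[m];print(len(a),a[:,2].min(),np.percentile(a[:,2],3), a.mean(0))
save(cv2.resize(im[60:200,270:420],None,fx=4,fy=4),'s2c.png')
```

```text
[ 0.50781221 -0.35515539  0.15378009] [-0.40627095  0.22088368 -0.49148481] 0.028971034985192514
585 0.14640755466373057 0.16040959689570305 [ 0.50536352 -0.33762092  0.27708332]
```

View pics/s2c.png

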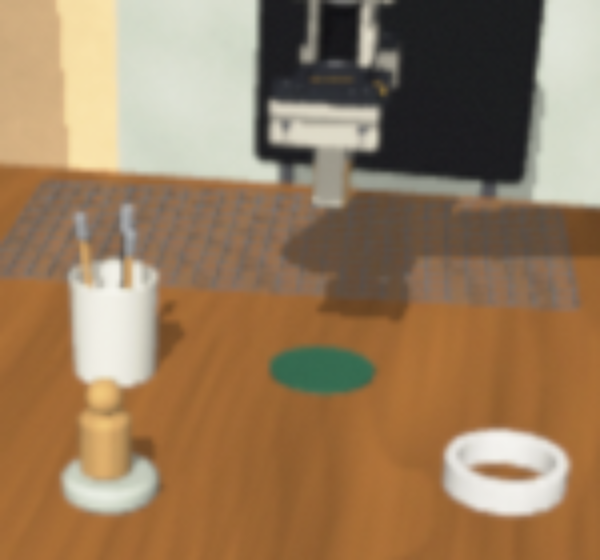

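Call:
apply_moves(
  commands=[
    {"grip": 1, "slide": [0, 0, 0.04], "roll": 0},
    {"grip": 1, "slide": [0, 0, 0.08], "roll": 0},
    {"grip": 1, "slide": [0, 0, 0.115], "roll": 0},
    {"grip": 1, "slide": [0, 0, 0.132], "roll": 0},
    {"grip": 1, "slide": [0, 0, 0.139], "roll": 0},
  ],
)

```text
time_s: 7.58
tcp_pos: [0.5077, -0.3557, 0.0142]
eef_rot: [180.0, -0.0, -180.0]
contact_force: [0.1, 1.1, -0.6]
gripper_width: 0.0298
```

Call:
apply_moves(
  commands=[
    {"grip": 1, "slide": [0, 0, 0.001], "roll": 0},
    {"grip": 1, "slide": [0, 0, 0.002], "roll": 0},
    {"grip": 1, "slide": [0, 0, 0.003], "roll": 0},
    {"grip": 1, "slide": [0, 0, 0.003], "roll": 0},
  ],
)

```text
time_s: 8.07
tcp_pos: [0.5078, -0.3561, 0.012]
eef_rot: [-180.0, 0.0, 180.0]
contact_force: [0.0, 0.2, -0.5]
gripper_width: 0.0299
```

Call:
apply_moves(
  commands=[
    {"grip": 1, "slide": [0, 0, 0.001], "roll": 0},
    {"grip": 1, "slide": [0, 0, 0.001], "roll": 0},
  ],
)

```text
time_s: 8.32
tcp_pos: [0.5076, -0.356, 0.0105]
eef_rot: [180.0, -0.0, 180.0]
contact_force: [-0.1, 0.8, 0.5]
gripper_width: 0.0296
```

Call:
apply_moves(
  commands=[
    {"grip": 1, "slide": [0, 0, 0.001], "roll": 0},
    {"grip": 1, "slide": [0, 0, 0.001], "roll": 0},
  ],
)

```text
time_s: 8.57
tcp_pos: [0.5077, -0.356, 0.0096]
eef_rot: [-180.0, 0.0, -180.0]
contact_force: [-0.2, -0.3, 0.6]
gripper_width: 0.0294
```

Call:
apply_moves(
  commands=[
    {"grip": 1, "slide": [0, 0, 0.0005], "roll": 0},
    {"grip": 1, "slide": [0, 0, 0.0005], "roll": 0},
    {"grip": 1, "slide": [0, 0, 0.0005], "roll": 0},
  ],
)

```text
time_s: 8.95
tcp_pos: [0.5077, -0.3561, 0.0095]
eef_rot: [-180.0, 0.0, -180.0]
contact_force: [-1.4, 1.3, 5.3]
gripper_width: 0.0299
```

Run:
```python
from h import *
f=[]
for i in range(4):
    capture('side');s=get_state();f.append(s['contact_force'])
print(np.mean(f,0),s['tcp_pos'])
```

```text
[-1.67301593  1.37967501  5.5429683 ] [ 0.50768931 -0.35605803  0.00955067]
```

Contact (5.5 N up) at the expected height, so the doll stands on the mat. Opening slowly, then lifting.

Call:
apply_moves(
  commands=[
    {"grip": 0.6, "slide": [0, 0, 0], "roll": 0},
    {"grip": 0.55, "slide": [0, 0, 0], "roll": 0},
    {"grip": 0.4, "slide": [0, 0, 0], "roll": 0},
    {"grip": 0.2, "slide": [0, 0, 0], "roll": 0},
    {"grip": 0, "slide": [0, 0, 0], "roll": 0},
  ],
)

```text
time_s: 9.78
tcp_pos: [0.5076, -0.356, 0.009]
eef_rot: [180.0, -0.0, 180.0]
contact_force: [0.4, 0.5, -0.7]
gripper_width: 0.0636
```

Call:
apply_moves(
  commands=[
    {"grip": 0, "slide": [0, 0, 0], "roll": 0},
    {"grip": 0, "slide": [0, 0, -0.03], "roll": 0},
    {"grip": 0, "slide": [0, 0, -0.07], "roll": 0},
    {"grip": 0, "slide": [0, 0, -0.12], "roll": 0},
    {"grip": 0, "slide": [0, 0, -0.17], "roll": 0},
  ],
)

```text
time_s: 10.4
tcp_pos: [0.5073, -0.3559, 0.1806]
eef_rot: [180.0, -0.0, -180.0]
contact_force: [0.8, -0.8, -0.6]
gripper_width: 0.0875
```

Run:
```python
from h import *
im,d=capture('side');save(im[60:260,200:500],'s3.png');s=get_state();print(s['tcp_pos'],s['contact_force'],s['gripper_width'],s['time_s'])
W=cloud('side',d)
m=(np.hypot(W[...,0]-.508,W[...,1]+.356)<.045)&(W[...,2]>.009)&(W[...,2]<.08)
a=W[m];print(len(a),a.min(0),a.max(0))
```

```text
[ 0.51024958 -0.35784878  0.18850106] [ 3.12512535 -1.86450469  7.64301157] 0.08767031862672833 10.45
120 [ 0.49331651 -0.36216008  0.01019011] [ 0.52148938 -0.33639356  0.05926158]
```

View pics/s3.png

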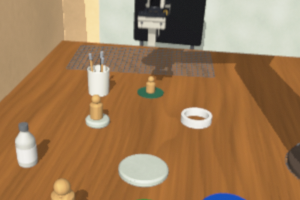

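Small doll upright on the mat (crop pixel 150,84). On to the large doll.

Call:
apply_moves(
  commands=[
    {"grip": 0, "slide": [0, 0.05, 0], "roll": 0},
    {"grip": 0, "slide": [0, 0.11, 0], "roll": 0},
    {"grip": 0, "slide": [0, 0.17, 0], "roll": 0},
    {"grip": 0, "slide": [-0.01, 0.23, 0], "roll": 0},
    {"grip": 0, "slide": [-0.02, 0.29, 0], "roll": 0},
  ],
)

```text
time_s: 11.08
tcp_pos: [0.5276, -0.0641, 0.1793]
eef_rot: [180.0, 0.1, 180.0]
contact_force: [0.9, -1.4, 0.6]
gripper_width: 0.0876
```

Call:
apply_moves(
  commands=[
    {"grip": 0, "slide": [-0.015, 0.06, 0], "roll": 0},
    {"grip": 0, "slide": [-0.03, 0.12, 0], "roll": 0},
    {"grip": 0, "slide": [-0.045, 0.175, 0], "roll": 0},
    {"grip": 0, "slide": [-0.06, 0.23, 0], "roll": 0},
    {"grip": 0, "slide": [-0.065, 0.28, 0], "roll": 0},
  ],
)

```text
time_s: 11.7
tcp_pos: [0.593, 0.2161, 0.1787]
eef_rot: [-180.0, 0.0, -180.0]
contact_force: [0.8, 0.0, 0.6]
gripper_width: 0.0876
```

Call:
apply_moves(
  commands=[
    {"grip": 0, "slide": [-0.0093, 0.05, 0], "roll": 0},
    {"grip": 0, "slide": [-0.0093, 0.101, 0], "roll": 0},
    {"grip": 0, "slide": [-0.0093, 0.101, 0], "roll": 0},
    {"grip": 0, "slide": [-0.0093, 0.101, 0], "roll": 0},
  ],
)

```text
time_s: 12.2
tcp_pos: [0.6015, 0.3149, 0.1785]
eef_rot: [-180.0, -0.0, -180.0]
contact_force: [-0.7, -0.2, 0.3]
gripper_width: 0.0872
```

Run:
```python
from h import *
im,d=capture('side');save(cv2.resize(im[120:340,180:480],None,fx=2,fy=2),'s4.png');s=get_state();print(s['tcp_pos'],s['eef_rot'],s['time_s'])
W=cloud('side',d);K=np.array(get_calibration('side')['mtx'])
# large stand from side & top, white
im2,d2=capture('top');W2=cloud('top',d2)
for n,W_,i in(('side',W,im),('top',W2,im2)):
    m=(np.hypot(W_[...,0]-.469,W_[...,1]-.11)<.075)&(W_[...,2]>.012)&(W_[...,2]<.03)
    a=W_[m];print(n,len(a),(a.min(0)+a.max(0))/2,a.max(0)-a.min(0))
m=(np.hypot(W[...,0]-.6,W[...,1]-.315)<.045)&(W[...,2]>.03)&(W[...,2]<.07)
a=W[m];print(len(a),a.min(0),a.max(0))
```

```text
[0.60171596 0.31438215 0.17883119] [-1.79978925e+02 -2.32893318e-02  1.79987505e+02] 12.25
side 1167 [0.4687256  0.1152135  0.01657473] [0.11816732 0.11596657 0.00900555]
top 1372 [0.47079358 0.1093945  0.01949631] [0.11644769 0.11664272 0.01494935]
369 [0.57872869 0.30687834 0.03004114] [0.62173856 0.34176988 0.06975675]
```

View pics/s4.png

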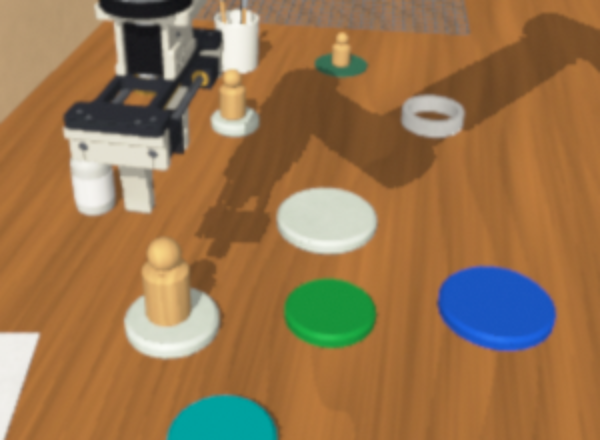

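The large doll at (165,285) in the crop is below the gripper finger (138,188), with the offset down to perspective. Descending.

Call:
apply_moves(
  commands=[
    {"grip": 0, "slide": [0, 0, 0.04], "roll": 0},
    {"grip": 0, "slide": [0, 0, 0.07], "roll": 0},
    {"grip": 0, "slide": [0, 0, 0.1], "roll": 0},
    {"grip": 0, "slide": [0, 0, 0.12], "roll": 0},
    {"grip": 0, "slide": [0, 0, 0.13], "roll": 0},
  ],
)

```text
time_s: 12.92
tcp_pos: [0.6018, 0.3135, 0.0482]
eef_rot: [-180.0, -0.1, 179.9]
contact_force: [-0.7, -0.5, 0.7]
gripper_width: 0.0875
```

Call:
apply_moves(
  commands=[
    {"grip": 0.15, "slide": [0, 0, 0], "roll": 0},
    {"grip": 0.3, "slide": [0, 0, 0], "roll": 0},
    {"grip": 0.4, "slide": [0, 0, 0], "roll": 0},
    {"grip": 0.45, "slide": [0, 0, 0], "roll": 0},
    {"grip": 0.5, "slide": [0, 0, 0], "roll": 0},
  ],
)

```text
time_s: 13.55
tcp_pos: [0.602, 0.3152, 0.0494]
eef_rot: [180.0, 0.0, -180.0]
contact_force: [-0.0, 0.6, -0.0]
gripper_width: 0.046
```

Call:
apply_moves(
  commands=[
    {"grip": 1, "slide": [0, 0, 0], "roll": 0},
    {"grip": 1, "slide": [0, 0, 0], "roll": 0},
    {"grip": 1, "slide": [0, 0, 0], "roll": 0},
    {"grip": 1, "slide": [0, 0, 0], "roll": 0},
  ],
  grip_force=18,
)

```text
time_s: 14.05
tcp_pos: [0.602, 0.3152, 0.0493]
eef_rot: [180.0, 0.0, -180.0]
contact_force: [-1.6, 0.9, 4.0]
gripper_width: 0.0455
```

Call:
apply_moves(
  commands=[
    {"grip": 1, "slide": [0, 0, -0.01], "roll": 0},
    {"grip": 1, "slide": [0, 0, -0.03], "roll": 0},
    {"grip": 1, "slide": [0, 0, -0.06], "roll": 0},
    {"grip": 1, "slide": [0, 0, -0.085], "roll": 0},
    {"grip": 1, "slide": [0, 0, -0.1], "roll": 0},
  ],
)

```text
time_s: 14.68
tcp_pos: [0.6022, 0.3151, 0.1507]
eef_rot: [179.9, 0.1, 180.0]
contact_force: [-0.1, -0.7, -0.9]
gripper_width: 0.0455
```

Call:
apply_moves(
  commands=[
    {"grip": 1, "slide": [0.015, -0.02, 0], "roll": 0},
    {"grip": 1, "slide": [0.04, -0.06, 0], "roll": 0},
    {"grip": 1, "slide": [0.07, -0.1, 0], "roll": 0},
    {"grip": 1, "slide": [0.095, -0.145, 0], "roll": 0},
    {"grip": 1, "slide": [0.115, -0.18, 0], "roll": 0},
  ],
)

```text
time_s: 15.3
tcp_pos: [0.4854, 0.1332, 0.1489]
eef_rot: [-180.0, -0.0, 180.0]
contact_force: [-0.3, -0.9, 0.5]
gripper_width: 0.0456
```

Call:
apply_moves(
  commands=[
    {"grip": 1, "slide": [0.013, -0.018, 0], "roll": 0},
    {"grip": 1, "slide": [0.018, -0.024, 0], "roll": 0},
    {"grip": 1, "slide": [0.018, -0.024, 0], "roll": 0},
    {"grip": 1, "slide": [0.018, -0.024, 0], "roll": 0},
  ],
)

```text
time_s: 15.8
tcp_pos: [0.4696, 0.1118, 0.149]
eef_rot: [180.0, 0.0, -180.0]
contact_force: [0.1, -0.2, -0.5]
gripper_width: 0.0451
```

Run:
```python
from h import *
im,d=capture('side');save(cv2.resize(im[60:280,220:460],None,fx=2.5,fy=2.5),'s5.png');s=get_state();print(s['tcp_pos'],s['gripper_width'],s['time_s'])
W=cloud('side',d);m=(np.hypot(W[...,0]-.469,W[...,1]-.115)<.03)&(W[...,2]>.06)&(W[...,2]<.15)
a=W[m];print(len(a),a.min(0),a.max(0))
```

```text
[0.46946566 0.11177279 0.14890438] 0.04507533632238996 15.85
212 [0.44696891 0.11326007 0.11836289] [0.49238209 0.13814392 0.14991598]
```

View pics/s5.png

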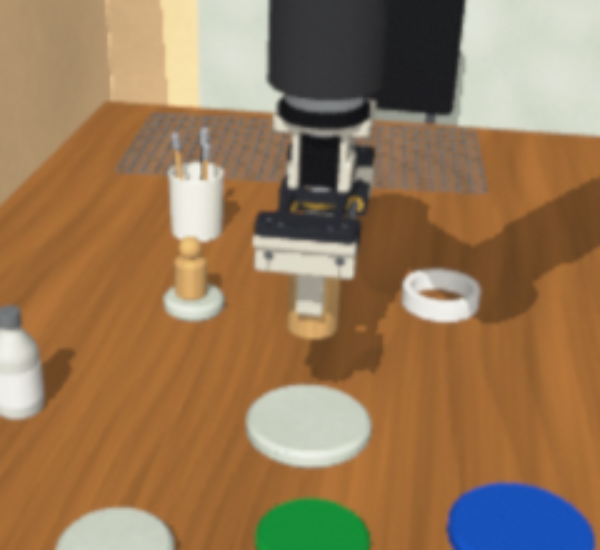

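The large doll is held upright over the large stand (crop 312,330 over 308,425), with its foot at z≈0.118. Lowering.

Call:
apply_moves(
  commands=[
    {"grip": 1, "slide": [0, 0, 0.03], "roll": 0},
    {"grip": 1, "slide": [0, 0, 0.06], "roll": 0},
    {"grip": 1, "slide": [0, 0, 0.082], "roll": 0},
    {"grip": 1, "slide": [0, 0, 0.092], "roll": 0},
    {"grip": 1, "slide": [0, 0, 0.096], "roll": 0},
  ],
)

```text
time_s: 16.48
tcp_pos: [0.4691, 0.1113, 0.0527]
eef_rot: [-180.0, -0.0, -180.0]
contact_force: [0.8, 0.3, 0.0]
gripper_width: 0.0454
```

Call:
apply_moves(
  commands=[
    {"grip": 1, "slide": [0, 0, 0.001], "roll": 0},
    {"grip": 1, "slide": [0, 0, 0.002], "roll": 0},
    {"grip": 1, "slide": [0, 0, 0.002], "roll": 0},
  ],
)

```text
time_s: 16.85
tcp_pos: [0.4692, 0.1112, 0.0515]
eef_rot: [180.0, 0.0, 180.0]
contact_force: [0.1, -0.5, -0.9]
gripper_width: 0.0451
```

Call:
apply_moves(
  commands=[
    {"grip": 1, "slide": [0, 0, 0.001], "roll": 0},
    {"grip": 1, "slide": [0, 0, 0.001], "roll": 0},
  ],
)

```text
time_s: 17.1
tcp_pos: [0.4689, 0.111, 0.0501]
eef_rot: [180.0, 0.0, 180.0]
contact_force: [0.8, 0.8, -0.7]
gripper_width: 0.0454
```

Call:
apply_moves(
  commands=[
    {"grip": 1, "slide": [0, 0, 0.0007], "roll": 0},
    {"grip": 1, "slide": [0, 0, 0.0007], "roll": 0},
    {"grip": 1, "slide": [0, 0, 0.0007], "roll": 0},
  ],
)

```text
time_s: 17.48
tcp_pos: [0.4689, 0.111, 0.0493]
eef_rot: [-180.0, -0.0, -180.0]
contact_force: [0.9, -0.4, -1.0]
gripper_width: 0.0453
```

Call:
apply_moves(
  commands=[
    {"grip": 1, "slide": [0, 0, 0.0004], "roll": 0},
    {"grip": 1, "slide": [0, 0, 0.0004], "roll": 0},
    {"grip": 1, "slide": [0, 0, 0.0004], "roll": 0},
  ],
)

```text
time_s: 17.85
tcp_pos: [0.4689, 0.111, 0.0492]
eef_rot: [-180.0, 0.0, -180.0]
contact_force: [-1.4, -0.4, 6.0]
gripper_width: 0.0458
```

Contact. Releasing and going up.

Call:
apply_moves(
  commands=[
    {"grip": 0.45, "slide": [0, 0, 0], "roll": 0},
    {"grip": 0.4, "slide": [0, 0, 0], "roll": 0},
    {"grip": 0.3, "slide": [0, 0, 0], "roll": 0},
    {"grip": 0.15, "slide": [0, 0, 0], "roll": 0},
    {"grip": 0, "slide": [0, 0, 0], "roll": 0},
  ],
)

```text
time_s: 18.48
tcp_pos: [0.4689, 0.111, 0.0489]
eef_rot: [-180.0, -0.0, 180.0]
contact_force: [-0.1, -0.2, -0.2]
gripper_width: 0.0757
```

Call:
apply_moves(
  commands=[
    {"grip": 0, "slide": [0, 0, 0], "roll": 0},
    {"grip": 0, "slide": [0, 0, -0.03], "roll": 0},
    {"grip": 0, "slide": [0, 0, -0.06], "roll": 0},
    {"grip": 0, "slide": [0, 0, -0.1], "roll": 0},
    {"grip": 0, "slide": [0, 0, -0.13], "roll": 0},
  ],
)

```text
time_s: 19.1
tcp_pos: [0.4691, 0.1111, 0.1807]
eef_rot: [180.0, 0.1, -180.0]
contact_force: [-0.6, 0.4, 0.1]
gripper_width: 0.0877
```

Call:
apply_moves(
  commands=[
    {"grip": 0, "slide": [-0.03, -0.04, 0], "roll": 0},
    {"grip": 0, "slide": [-0.065, -0.085, 0], "roll": 0},
    {"grip": 0, "slide": [-0.1, -0.13, 0], "roll": 0},
    {"grip": 0, "slide": [-0.135, -0.18, 0], "roll": 0},
    {"grip": 0, "slide": [-0.16, -0.21, 0], "roll": 0},
  ],
)

```text
time_s: 19.73
tcp_pos: [0.6298, -0.1014, 0.1784]
eef_rot: [-180.0, -0.0, 179.9]
contact_force: [0.3, -0.1, 0.5]
gripper_width: 0.0876
```

Call:
apply_moves(
  commands=[
    {"grip": 0, "slide": [-0.0085, -0.0115, 0], "roll": 0},
    {"grip": 0, "slide": [-0.0085, -0.0115, 0], "roll": 0},
    {"grip": 0, "slide": [-0.0085, -0.0115, 0], "roll": 0},
  ],
)

```text
time_s: 20.1
tcp_pos: [0.6369, -0.1097, 0.179]
eef_rot: [180.0, -0.0, -180.0]
contact_force: [-0.2, -0.5, 0.8]
gripper_width: 0.0876
```

Run:
```python
from h import *
im,d=capture('side');s=get_state();print(s['tcp_pos'],s['time_s'])
im2,d2=capture('top')
save(np.hstack([cv2.resize(im[100:320,220:420],None,fx=2,fy=2),cv2.resize(im2[120:270,190:320],(390,440),interpolation=cv2.INTER_CUBIC)]),'s6.png')
for n,d_ in(('side',d),('top',d2)):
    W=cloud(n,d_)
    st=(np.hypot(W[...,0]-.469,W[...,1]-.111)<.075)&(W[...,2]>.012)&(W[...,2]<.024)
    hd=(np.hypot(W[...,0]-.469,W[...,1]-.111)<.03)&(W[...,2]>.085)&(W[...,2]<.15)
    for m in(st,hd):
        a=W[m];print(n,len(a),a.min(0),a.max(0),(a.min(0)+a.max(0))/2)
```

```text
[ 0.63690802 -0.10953616  0.17922109] 20.15
side 884 [0.40962374 0.05721023 0.01210057] [0.52745709 0.17196528 0.02396384] [0.46854042 0.11458775 0.01803221]
side 151 [0.45262946 0.10595464 0.08517357] [0.48466921 0.1287152  0.10918398] [0.46864934 0.11733492 0.09717878]
top 6 [0.46250994 0.16698992 0.01395422] [0.48196576 0.16758608 0.02000607] [0.47223785 0.167288   0.01698015]Traceback (most recent call last):
  File "<stdin>", line 10, in <module>
    return umr_minimum(a, axis, None, out, keepdims, initial, where)
ValueError: zero-size array to reduction operation minimum which has no identity
```

View pics/s6.png

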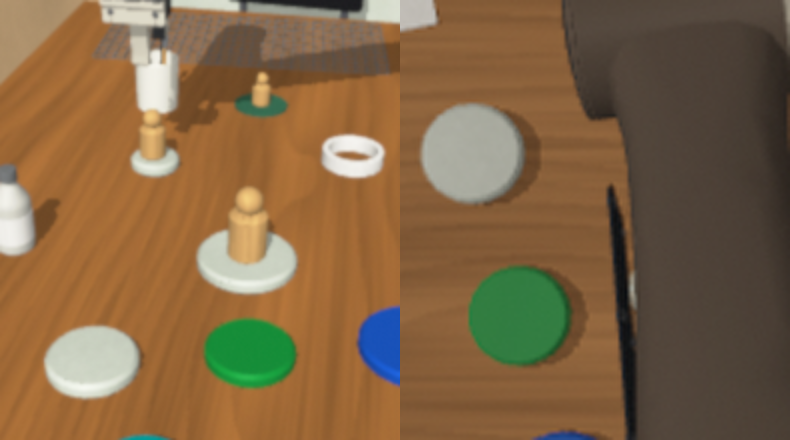

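Large doll upright and centred on the large stand: both front edges give y≈0.112, x≈0.4686. Next the middle doll.

Call:
apply_moves(
  commands=[
    {"grip": 0, "slide": [0, 0, 0.04], "roll": 0},
    {"grip": 0, "slide": [0, 0, 0.08], "roll": 0},
    {"grip": 0, "slide": [0, 0, 0.115], "roll": 0},
    {"grip": 0, "slide": [0, 0, 0.137], "roll": 0},
    {"grip": 0, "slide": [0, 0, 0.147], "roll": 0},
  ],
)

```text
time_s: 20.82
tcp_pos: [0.6367, -0.1097, 0.0311]
eef_rot: [-180.0, -0.1, -179.9]
contact_force: [0.1, -0.7, 0.0]
gripper_width: 0.0877
```

Call:
apply_moves(
  commands=[
    {"grip": 0.2, "slide": [0, 0, 0], "roll": 0},
    {"grip": 0.4, "slide": [0, 0, 0], "roll": 0},
    {"grip": 0.5, "slide": [0, 0, 0], "roll": 0},
    {"grip": 0.55, "slide": [0, 0, 0], "roll": 0},
    {"grip": 0.6, "slide": [0, 0, 0], "roll": 0},
  ],
)

```text
time_s: 21.45
tcp_pos: [0.6375, -0.1105, 0.0323]
eef_rot: [180.0, 0.0, 180.0]
contact_force: [0.9, -1.0, 0.1]
gripper_width: 0.0434
```

Call:
apply_moves(
  commands=[
    {"grip": 1, "slide": [0, 0, 0], "roll": 0},
    {"grip": 1, "slide": [0, 0, 0], "roll": 0},
    {"grip": 1, "slide": [0, 0, 0], "roll": 0},
    {"grip": 1, "slide": [0, 0, 0], "roll": 0},
  ],
  grip_force=14,
)

```text
time_s: 21.95
tcp_pos: [0.6375, -0.1106, 0.0321]
eef_rot: [-180.0, 0.0, -180.0]
contact_force: [-0.3, 0.6, 2.4]
gripper_width: 0.0375
```

Call:
apply_moves(
  commands=[
    {"grip": 1, "slide": [0, 0, -0.01], "roll": 0},
    {"grip": 1, "slide": [0, 0, -0.04], "roll": 0},
    {"grip": 1, "slide": [0, 0, -0.07], "roll": 0},
    {"grip": 1, "slide": [0, 0, -0.1], "roll": 0},
    {"grip": 1, "slide": [0, 0, -0.12], "roll": 0},
  ],
)

```text
time_s: 22.58
tcp_pos: [0.6379, -0.1105, 0.1542]
eef_rot: [180.0, 0.1, -180.0]
contact_force: [0.1, 0.3, -1.2]
gripper_width: 0.0371
```

Call:
apply_moves(
  commands=[
    {"grip": 1, "slide": [0.004, 0.03, 0], "roll": 0},
    {"grip": 1, "slide": [0.008, 0.075, 0], "roll": 0},
    {"grip": 1, "slide": [0.012, 0.12, 0], "roll": 0},
    {"grip": 1, "slide": [0.016, 0.165, 0], "roll": 0},
    {"grip": 1, "slide": [0.02, 0.21, 0], "roll": 0},
  ],
)

```text
time_s: 23.2
tcp_pos: [0.6171, 0.101, 0.1526]
eef_rot: [180.0, 0.0, 180.0]
contact_force: [1.1, 0.1, -0.8]
gripper_width: 0.0375
```

Call:
apply_moves(
  commands=[
    {"grip": 1, "slide": [0.005, 0.045, 0], "roll": 0},
    {"grip": 1, "slide": [0.01, 0.09, 0], "roll": 0},
    {"grip": 1, "slide": [0.015, 0.135, 0], "roll": 0},
    {"grip": 1, "slide": [0.0195, 0.18, 0], "roll": 0},
    {"grip": 1, "slide": [0.0195, 0.205, 0], "roll": 0},
  ],
)

```text
time_s: 23.82
tcp_pos: [0.5975, 0.3067, 0.1523]
eef_rot: [180.0, 0.0, -179.9]
contact_force: [-0.1, -0.1, -0.9]
gripper_width: 0.0374
```

Call:
apply_moves(
  commands=[
    {"grip": 1, "slide": [0, 0.01, 0], "roll": 0},
    {"grip": 1, "slide": [0, 0.012, 0], "roll": 0},
    {"grip": 1, "slide": [0, 0.012, 0], "roll": 0},
    {"grip": 1, "slide": [0, 0.012, 0], "roll": 0},
  ],
)

```text
time_s: 24.32
tcp_pos: [0.5981, 0.3154, 0.1521]
eef_rot: [180.0, -0.0, 179.9]
contact_force: [-0.3, 0.5, -1.1]
gripper_width: 0.0374
```

Run:
```python
from h import *
im,d=capture('side');s=get_state();print(s['tcp_pos'],s['gripper_width'],s['time_s'])
save(cv2.resize(im[100:320,180:420],None,fx=2.5,fy=2.5),'s7.png')
W=cloud('side',d)
st=(np.hypot(W[...,0]-.598,W[...,1]-.3165)<.06)&(W[...,2]>.012)&(W[...,2]<.024)
hd=(np.hypot(W[...,0]-.598,W[...,1]-.3165)<.04)&(W[...,2]>.08)&(W[...,2]<.155)
for m in(st,hd):
    a=W[m];print(len(a),a.min(0),a.max(0),(a.min(0)+a.max(0))/2)
```

```text
[0.59813618 0.31559143 0.15215333] 0.03708726011375722 24.375
1207 [0.55085746 0.27370941 0.01206216] [0.64503925 0.36685098 0.02097551] [0.59794836 0.3202802  0.01651883]
85 [0.57841891 0.3072682  0.13656156] [0.60795269 0.35025708 0.15487262] [0.5931858  0.32876264 0.14571709]
```

View pics/s7.png

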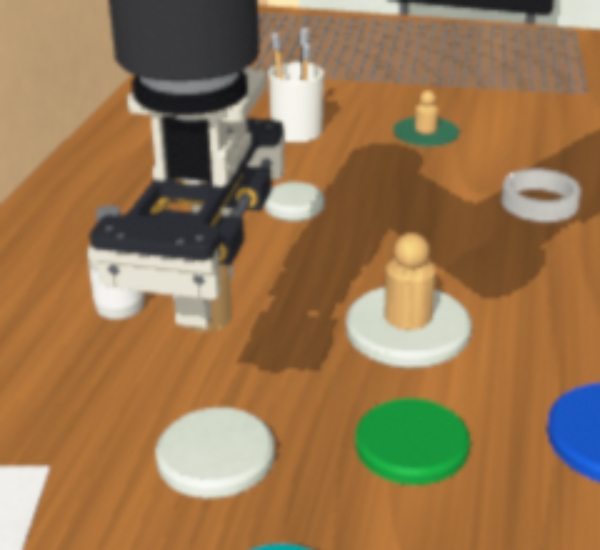

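Middle doll is held over the empty middle stand (crop 215,450). Side measurement of that stand is x .598 and y ≈.318, which agrees. Adding 1 mm in y and lowering.

Call:
apply_moves(
  commands=[
    {"grip": 1, "slide": [0, 0.001, 0.035], "roll": 0},
    {"grip": 1, "slide": [0, 0.001, 0.07], "roll": 0},
    {"grip": 1, "slide": [0, 0.001, 0.1], "roll": 0},
    {"grip": 1, "slide": [0, 0.001, 0.112], "roll": 0},
    {"grip": 1, "slide": [0, 0.001, 0.116], "roll": 0},
  ],
)

```text
time_s: 25.0
tcp_pos: [0.5981, 0.3172, 0.0358]
eef_rot: [-180.0, -0.0, 180.0]
contact_force: [0.3, -0.0, 0.2]
gripper_width: 0.0372
```

Call:
apply_moves(
  commands=[
    {"grip": 1, "slide": [0, 0, 0.001], "roll": 0},
    {"grip": 1, "slide": [0, 0, 0.002], "roll": 0},
    {"grip": 1, "slide": [0, 0, 0.002], "roll": 0},
  ],
)

```text
time_s: 25.38
tcp_pos: [0.5982, 0.3178, 0.0347]
eef_rot: [180.0, 0.0, -180.0]
contact_force: [-0.3, -0.0, 0.2]
gripper_width: 0.0375
```

Call:
apply_moves(
  commands=[
    {"grip": 1, "slide": [0, 0, 0.001], "roll": 0},
    {"grip": 1, "slide": [0, 0, 0.001], "roll": 0},
    {"grip": 1, "slide": [0, 0, 0.001], "roll": 0},
  ],
)

```text
time_s: 25.75
tcp_pos: [0.5979, 0.3175, 0.033]
eef_rot: [180.0, 0.0, -180.0]
contact_force: [0.9, -0.2, 0.1]
gripper_width: 0.0374
```

Call:
apply_moves(
  commands=[
    {"grip": 1, "slide": [0, 0, 0.0007], "roll": 0},
    {"grip": 1, "slide": [0, 0, 0.0007], "roll": 0},
    {"grip": 1, "slide": [0, 0, 0.0007], "roll": 0},
  ],
)

```text
time_s: 26.12
tcp_pos: [0.5979, 0.3175, 0.0322]
eef_rot: [-180.0, -0.0, -180.0]
contact_force: [-0.6, 0.1, 0.1]
gripper_width: 0.0373
```

Call:
apply_moves(
  commands=[
    {"grip": 1, "slide": [0, 0, 0.0004], "roll": 0},
    {"grip": 1, "slide": [0, 0, 0.0004], "roll": 0},
    {"grip": 1, "slide": [0, 0, 0.0004], "roll": 0},
  ],
)

```text
time_s: 26.5
tcp_pos: [0.5979, 0.3175, 0.0321]
eef_rot: [180.0, 0.0, -180.0]
contact_force: [-1.4, -0.9, 3.0]
gripper_width: 0.0372
```

Contact. Release, lift and move away toward the mat.

Call:
apply_moves(
  commands=[
    {"grip": 0.55, "slide": [0, 0, 0], "roll": 0},
    {"grip": 0.5, "slide": [0, 0, 0], "roll": 0},
    {"grip": 0.35, "slide": [0, 0, 0], "roll": 0},
    {"grip": 0.2, "slide": [0, 0, 0], "roll": 0},
    {"grip": 0, "slide": [0, 0, 0], "roll": 0},
  ],
)

```text
time_s: 27.12
tcp_pos: [0.5979, 0.3175, 0.0318]
eef_rot: [180.0, -0.0, 180.0]
contact_force: [0.2, 0.9, -1.1]
gripper_width: 0.0682
```

Call:
apply_moves(
  commands=[
    {"grip": 0, "slide": [0, 0, 0], "roll": 0},
    {"grip": 0, "slide": [0, 0, -0.03], "roll": 0},
    {"grip": 0, "slide": [0, 0, -0.07], "roll": 0},
    {"grip": 0, "slide": [0, 0, -0.11], "roll": 0},
    {"grip": 0, "slide": [0, 0, -0.148], "roll": 0},
  ],
)

```text
time_s: 27.75
tcp_pos: [0.5979, 0.3175, 0.1814]
eef_rot: [180.0, 0.0, -180.0]
contact_force: [-0.6, 0.3, 0.1]
gripper_width: 0.0878
```

Call:
apply_moves(
  commands=[
    {"grip": 0, "slide": [0.0, -0.05, 0], "roll": 0},
    {"grip": 0, "slide": [0.01, -0.11, 0], "roll": 0},
    {"grip": 0, "slide": [0.02, -0.17, 0], "roll": 0},
    {"grip": 0, "slide": [0.03, -0.23, 0], "roll": 0},
    {"grip": 0, "slide": [0.045, -0.285, 0], "roll": 0},
  ],
)

```text
time_s: 28.38
tcp_pos: [0.5524, 0.0306, 0.1801]
eef_rot: [180.0, 0.0, 180.0]
contact_force: [1.1, 0.2, 0.0]
gripper_width: 0.0877
```

Call:
apply_moves(
  commands=[
    {"grip": 0, "slide": [0.01, -0.06, 0], "roll": 0},
    {"grip": 0, "slide": [0.025, -0.12, 0], "roll": 0},
    {"grip": 0, "slide": [0.035, -0.18, 0], "roll": 0},
    {"grip": 0, "slide": [0.045, -0.24, 0], "roll": 0},
    {"grip": 0, "slide": [0.045, -0.29, 0], "roll": 0},
  ],
)

```text
time_s: 29.0
tcp_pos: [0.507, -0.2596, 0.1803]
eef_rot: [-180.0, 0.0, 180.0]
contact_force: [1.6, 0.9, 0.8]
gripper_width: 0.0876
```

Call:
apply_moves(
  commands=[
    {"grip": 0, "slide": [0, -0.05, 0], "roll": 0},
    {"grip": 0, "slide": [0, -0.0985, 0], "roll": 0},
    {"grip": 0, "slide": [0, -0.0985, 0], "roll": 0},
    {"grip": 0, "slide": [0, -0.0985, 0], "roll": 0},
  ],
)

```text
time_s: 29.5
tcp_pos: [0.5075, -0.356, 0.1796]
eef_rot: [180.0, -0.0, 179.9]
contact_force: [0.2, -0.1, 0.2]
gripper_width: 0.0876
```

Run:
```python
from h import *
im,d=capture('side');s=get_state();print(s['tcp_pos'],s['eef_rot'],s['time_s'])
im2,d2=capture('top')
save(np.hstack([cv2.resize(im[60:310,220:420],(400,500)),cv2.resize(im2[120:270,190:310],(400,500),interpolation=cv2.INTER_CUBIC)]),'s8.png')
for nm,x,y,zt in(('M',.598,.317,.06),('L',.469,.111,.078)):
  for n,d_ in(('side',d),('top',d2)):
    W=cloud(n,d_);r=np.hypot(W[...,0]-x,W[...,1]-y)
    st=(r<.07)&(W[...,2]>.012)&(W[...,2]<.024)
    hd=(r<.03)&(W[...,2]>zt+.01)&(W[...,2]<.15)
    for m in(st,hd):
        a=W[m]
        if len(a):print(nm,n,len(a),a.min(0).round(4),a.max(0).round(4),((a.min(0)+a.max(0))/2).round(4))
```

```text
[ 0.50777317 -0.35552987  0.17980373] [ 1.79986542e+02 -7.87003180e-03  1.79999890e+02] 29.55
M side 903 [0.5502 0.2769 0.012 ] [0.6447 0.3662 0.0239] [0.5974 0.3215 0.018 ]
M side 149 [0.5845 0.3124 0.0708] [0.6094 0.3333 0.0909] [0.597  0.3229 0.0809]
M top 657 [0.552  0.2681 0.012 ] [0.645  0.3637 0.0239] [0.5985 0.3159 0.018 ]
M top 84 [0.5863 0.3022 0.0703] [0.6111 0.3295 0.0932] [0.5987 0.3158 0.0817]
L side 883 [0.4097 0.0584 0.012 ] [0.528  0.1726 0.0238] [0.4688 0.1155 0.0179]
L side 142 [0.4526 0.1065 0.0883] [0.485  0.1302 0.1101] [0.4688 0.1183 0.0992]
L top 1130 [0.4126 0.0511 0.012 ] [0.529  0.1677 0.024 ] [0.4708 0.1094 0.018 ]
L top 125 [0.4558 0.0941 0.0892] [0.4846 0.1259 0.1123] [0.4702 0.11   0.1007]
```

View pics/s8.png

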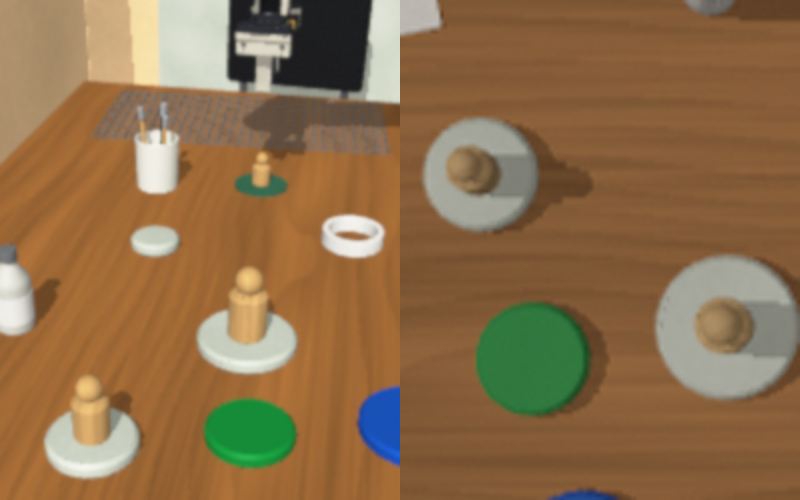

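Middle and large dolls are upright and centred on their stands: the top view has doll and stand centres within 1 mm. Picking the small doll back up from the mat.

Call:
apply_moves(
  commands=[
    {"grip": 0, "slide": [0, 0, 0.045], "roll": 0},
    {"grip": 0, "slide": [0, 0, 0.09], "roll": 0},
    {"grip": 0, "slide": [0, 0, 0.13], "roll": 0},
    {"grip": 0, "slide": [0, 0, 0.157], "roll": 0},
    {"grip": 0, "slide": [0, 0, 0.17], "roll": 0},
  ],
)

```text
time_s: 30.22
tcp_pos: [0.5076, -0.3548, 0.0087]
eef_rot: [180.0, -0.1, -179.9]
contact_force: [0.5, -0.6, -0.3]
gripper_width: 0.088
```

Call:
apply_moves(
  commands=[
    {"grip": 0, "slide": [0, 0, 0], "roll": 0},
    {"grip": 0.5, "slide": [0, 0, 0], "roll": 0},
    {"grip": 0.6, "slide": [0, 0, 0], "roll": 0},
    {"grip": 0.7, "slide": [0, 0, 0], "roll": 0},
    {"grip": 0.8, "slide": [0, 0, 0], "roll": 0},
  ],
  grip_force=12,
)

```text
time_s: 30.85
tcp_pos: [0.508, -0.3561, 0.0103]
eef_rot: [-180.0, 0.0, 180.0]
contact_force: [-0.6, -0.0, -1.4]
gripper_width: 0.0532
```

Call:
apply_moves(
  commands=[
    {"grip": 1, "slide": [0, 0, 0], "roll": 0},
    {"grip": 1, "slide": [0, 0, 0], "roll": 0},
    {"grip": 1, "slide": [0, 0, 0], "roll": 0},
    {"grip": 1, "slide": [0, 0, 0], "roll": 0},
  ],
)

```text
time_s: 31.35
tcp_pos: [0.5079, -0.356, 0.0098]
eef_rot: [180.0, -0.0, 180.0]
contact_force: [0.2, -0.2, 0.1]
gripper_width: 0.0293
```

Call:
apply_moves(
  commands=[
    {"grip": 1, "slide": [0, 0, -0.01], "roll": 0},
    {"grip": 1, "slide": [0, 0, -0.04], "roll": 0},
    {"grip": 1, "slide": [0, 0, -0.08], "roll": 0},
    {"grip": 1, "slide": [0, 0, -0.12], "roll": 0},
    {"grip": 1, "slide": [0, 0, -0.15], "roll": 0},
  ],
)

```text
time_s: 31.98
tcp_pos: [0.5083, -0.3562, 0.1627]
eef_rot: [-179.9, 0.1, -180.0]
contact_force: [-0.1, -0.0, -1.0]
gripper_width: 0.0295
```

Run:
```python
from h import *
s=get_state();print(s['tcp_pos'],s['gripper_width'],s['time_s'])
for n in('side','top'):
    im,d=capture(n);W=cloud(n,d);r=np.hypot(W[...,0]-.633,W[...,1]+.11)
    a=W[(r<.05)&(W[...,2]>.012)&(W[...,2]<.024)]
    if len(a):print(n,len(a),a.min(0).round(4),a.max(0).round(4),((a.min(0)+a.max(0))/2).round(4))
```

```text
[ 0.50827136 -0.35618881  0.16268896] 0.029474093217367613 31.975
side 228 [ 0.5995 -0.1381  0.012 ] [ 0.6673 -0.0737  0.0213] [ 0.6334 -0.1059  0.0167]
top 451 [ 0.6    -0.1444  0.012 ] [ 0.6674 -0.0773  0.0235] [ 0.6337 -0.1108  0.0178]
```

Call:
apply_moves(
  commands=[
    {"grip": 1, "slide": [0, 0.03, 0], "roll": 0},
    {"grip": 1, "slide": [-0.01, 0.075, 0], "roll": 0},
    {"grip": 1, "slide": [-0.03, 0.12, 0], "roll": 0},
    {"grip": 1, "slide": [-0.06, 0.16, 0], "roll": 0},
    {"grip": 1, "slide": [-0.09, 0.2, 0], "roll": 0},
  ],
)

```text
time_s: 32.7
tcp_pos: [0.5984, -0.1545, 0.1602]
eef_rot: [180.0, 0.0, -180.0]
contact_force: [0.5, -1.1, -0.2]
gripper_width: 0.0294
```

Call:
apply_moves(
  commands=[
    {"grip": 1, "slide": [-0.025, 0.033, 0], "roll": 0},
    {"grip": 1, "slide": [-0.0347, 0.0465, 0], "roll": 0},
    {"grip": 1, "slide": [-0.0347, 0.0465, 0], "roll": 0},
    {"grip": 1, "slide": [-0.0347, 0.0465, 0], "roll": 0},
  ],
)

```text
time_s: 33.2
tcp_pos: [0.6319, -0.1101, 0.1598]
eef_rot: [-180.0, -0.0, 180.0]
contact_force: [0.8, -0.6, -0.7]
gripper_width: 0.0291
```

Run:
```python
from h import *
im,d=capture('side');s=get_state();print(s['tcp_pos'],s['gripper_width'],s['time_s'])
save(cv2.resize(im[60:220,250:400],None,fx=3.5,fy=3.5),'s9.png')
```

```text
[ 0.6318958  -0.11038003  0.15991118] 0.02935699628334378 33.25
```

View pics/s9.png

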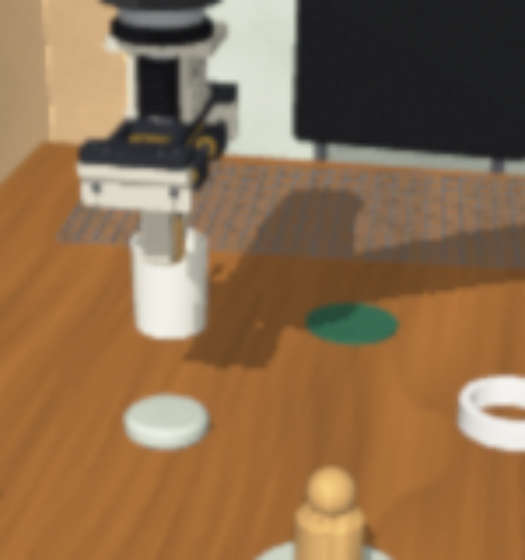

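The small doll is held (crop 175,235) above the small stand (167,420). Lowering.

Call:
apply_moves(
  commands=[
    {"grip": 1, "slide": [0, 0, 0.04], "roll": 0},
    {"grip": 1, "slide": [0, 0, 0.08], "roll": 0},
    {"grip": 1, "slide": [0, 0, 0.112], "roll": 0},
    {"grip": 1, "slide": [0, 0, 0.127], "roll": 0},
    {"grip": 1, "slide": [0, 0, 0.132], "roll": 0},
  ],
)

```text
time_s: 33.88
tcp_pos: [0.6324, -0.1101, 0.0276]
eef_rot: [-180.0, -0.0, 180.0]
contact_force: [-0.8, -0.9, 0.0]
gripper_width: 0.0297
```

Call:
apply_moves(
  commands=[
    {"grip": 1, "slide": [0, 0, 0.001], "roll": 0},
    {"grip": 1, "slide": [0, 0, 0.002], "roll": 0},
    {"grip": 1, "slide": [0, 0, 0.002], "roll": 0},
  ],
)

```text
time_s: 34.25
tcp_pos: [0.6331, -0.1094, 0.0267]
eef_rot: [180.0, 0.1, -180.0]
contact_force: [1.0, 0.5, 0.0]
gripper_width: 0.0295
```

Call:
apply_moves(
  commands=[
    {"grip": 1, "slide": [0, 0, 0.001], "roll": 0},
    {"grip": 1, "slide": [0, 0, 0.001], "roll": 0},
    {"grip": 1, "slide": [0, 0, 0.001], "roll": 0},
  ],
)

```text
time_s: 34.62
tcp_pos: [0.6326, -0.1095, 0.0249]
eef_rot: [-180.0, 0.0, -180.0]
contact_force: [-1.1, 0.0, -0.7]
gripper_width: 0.0295
```

Call:
apply_moves(
  commands=[
    {"grip": 1, "slide": [0, 0, 0.0008], "roll": 0},
    {"grip": 1, "slide": [0, 0, 0.0008], "roll": 0},
    {"grip": 1, "slide": [0, 0, 0.0008], "roll": 0},
  ],
)

```text
time_s: 35.0
tcp_pos: [0.6326, -0.1095, 0.024]
eef_rot: [-180.0, -0.0, -180.0]
contact_force: [-0.2, 0.3, -1.0]
gripper_width: 0.0295
```

Call:
apply_moves(
  commands=[
    {"grip": 1, "slide": [0, 0, 0.0005], "roll": 0},
    {"grip": 1, "slide": [0, 0, 0.0005], "roll": 0},
    {"grip": 1, "slide": [0, 0, 0.0005], "roll": 0},
  ],
)

```text
time_s: 35.38
tcp_pos: [0.6327, -0.1095, 0.0238]
eef_rot: [-180.0, 0.0, -180.0]
contact_force: [-0.9, -0.3, 4.1]
gripper_width: 0.0295
```

Contact. Release, lift and move aside.

Call:
apply_moves(
  commands=[
    {"grip": 0.6, "slide": [0, 0, 0], "roll": 0},
    {"grip": 0.55, "slide": [0, 0, 0], "roll": 0},
    {"grip": 0.4, "slide": [0, 0, 0], "roll": 0},
    {"grip": 0.2, "slide": [0, 0, 0], "roll": 0},
    {"grip": 0, "slide": [0, 0, 0], "roll": 0},
  ],
)

```text
time_s: 36.0
tcp_pos: [0.6326, -0.1095, 0.0235]
eef_rot: [180.0, -0.0, 180.0]
contact_force: [0.2, -0.3, 0.4]
gripper_width: 0.0637
```

Call:
apply_moves(
  commands=[
    {"grip": 0, "slide": [0, 0, 0], "roll": 0},
    {"grip": 0, "slide": [0, 0, -0.03], "roll": 0},
    {"grip": 0, "slide": [0, 0, -0.07], "roll": 0},
    {"grip": 0, "slide": [0, 0, -0.12], "roll": 0},
    {"grip": 0, "slide": [0, 0, -0.17], "roll": 0},
  ],
)

```text
time_s: 36.62
tcp_pos: [0.6323, -0.1095, 0.1951]
eef_rot: [-180.0, -0.0, -180.0]
contact_force: [1.4, -0.3, 0.2]
gripper_width: 0.0877
```

Call:
apply_moves(
  commands=[
    {"grip": 0, "slide": [0.03, -0.04, 0], "roll": 0},
    {"grip": 0, "slide": [0.06, -0.09, 0], "roll": 0},
    {"grip": 0, "slide": [0.09, -0.14, 0], "roll": 0},
    {"grip": 0, "slide": [0.12, -0.19, 0], "roll": 0},
    {"grip": 0, "slide": [0.14, -0.23, 0], "roll": 0},
  ],
)

```text
time_s: 37.25
tcp_pos: [0.4911, -0.3411, 0.1939]
eef_rot: [-180.0, 0.0, 180.0]
contact_force: [0.6, -0.8, -0.3]
gripper_width: 0.0876
```

Call:
apply_moves(
  commands=[
    {"grip": 0, "slide": [0, 0, 0], "roll": 0},
    {"grip": 0, "slide": [0, 0, 0], "roll": 0},
  ],
)

```text
time_s: 37.5
tcp_pos: [0.4925, -0.3395, 0.1936]
eef_rot: [180.0, 0.0, 180.0]
contact_force: [0.0, 0.1, -0.1]
gripper_width: 0.0875
```

Run:
```python
from h import *
im,d=capture('side');s=get_state();print(s['tcp_pos'],s['time_s'])
im2,d2=capture('top')
save(im2,'t10.png');save(cv2.resize(im[60:320,190:430],None,fx=2.2,fy=2.2),'s10.png')
for nm,x,y,zt in(('S',.6327,-.1095,.05),('M',.598,.317,.07),('L',.469,.111,.088)):
  for n,d_ in(('side',d),('top',d2)):
    W=cloud(n,d_);r=np.hypot(W[...,0]-x,W[...,1]-y)
    for m in((r<.07)&(W[...,2]>.012)&(W[...,2]<.024),(r<.03)&(W[...,2]>zt)&(W[...,2]<.15)):
        a=W[m]
        if len(a):print(nm,n,len(a),a[:,2].max().round(4),((a.min(0)+a.max(0))/2).round(4))
for o in('glue','brush_cup','tape_roll'):
    for b in boxes_of(o,'top')[:1]: print(o,round(b['score'],2),np.round(world('top',b['position']),3))
```

```text
[ 0.4928611  -0.33910734  0.19357276] 37.55
S side 186 0.0235 [ 0.6339 -0.1055  0.0179]
S side 71 0.0736 [ 0.6333 -0.1028  0.0618]
S top 345 0.0232 [ 0.6334 -0.1108  0.0176]
S top 68 0.0753 [ 0.6336 -0.1109  0.0627]
M side 910 0.0239 [0.5976 0.3218 0.0179]
M side 150 0.0916 [0.5968 0.3225 0.0808]
M top 651 0.0238 [0.5985 0.3154 0.0179]
M top 82 0.0943 [0.5991 0.316  0.0831]
L side 887 0.0239 [0.4689 0.1163 0.018 ]
L side 139 0.1092 [0.4688 0.1182 0.0988]
L top 1120 0.0239 [0.4708 0.1094 0.0179]
L top 124 0.1108 [0.4702 0.1099 0.1002]
glue 0.61 [0.747 0.122 0.075]
brush_cup 0.65 [ 0.699 -0.338  0.058]
```

View pics/s10.png

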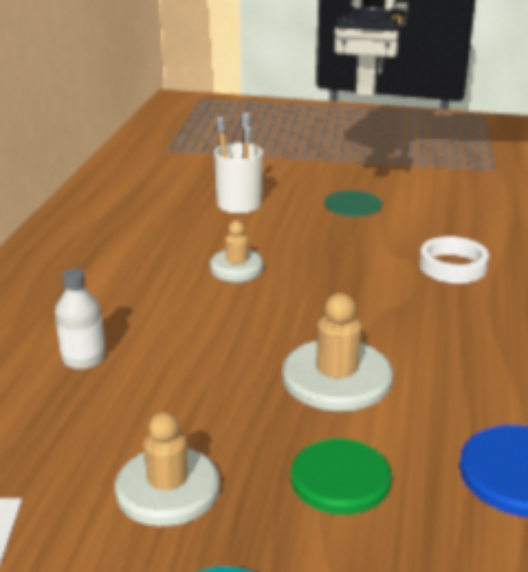

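View pics/t10.png

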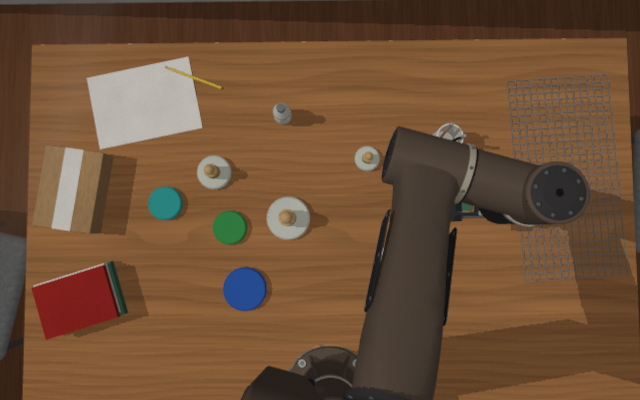

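All three dolls stand centred on their stands. The cup (298,141), glue (226,208) and tape (396,178) are at their starting pixels in the side view. The top view's shifted cup estimate comes from the arm hiding part of it. Handing in.

```bash
python3 -c "
from plant import close_job
print(close_job())"
```

```text
the job is handed in; nothing more can be done
None
```

The job is handed in, at about 38 s of the 112 s. Each doll now stands upright on the stand of its size. I parked the small doll on the mat, moved the large doll to the 120 mm stand and the middle doll to the 95 mm stand, then moved the small doll from the mat to the 70 mm stand. I lowered each doll in roughly 1 mm steps until the wrist force showed contact (3–6 N in the readings), then opened the gripper.

**Last checks:**
- **Centring:** in the top view, doll and stand centres agree within about 1 mm for all three. In the side view they agree within about 3 mm; its y readings run 2–8 mm higher than the top view's, partly because it sees only the near faces.
- **Upright:** the head tops are at the heights expected for dolls standing upright on the stands.
- **Glue bottle, brush cup and tape roll:** all three sit at their starting pixels in the side view.
- **Checks that disagreed:** in the last top view the arm covered part of the cup and all of the tape. The network's cup position came out about 2 cm off and it did not report the tape, so those two rest on the side view alone.

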